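# Clamp the plate, release the safety catch and hold the bench press down

## Task

Work the small hand press on the welding table: first push the small hold-down lever on the left side of its head fully down, so that the foot clamps the flat plate, then flip the safety catch on the right fully over outward, out of the way of the tall hand lever it guards. Then pull the tall lever by its ball knob all the way towards the front of the press and finish while still holding it there, because it springs back if let go. Leave the loose parts around the press alone and do not shift the plate.

Things in the scene. Friction and masses are not known exactly. Their poses are not given: they have to be found in the camera images.
- press: Bench hand press, fixed on the table (top z = 0): wooden board 285 x 280 mm and grey base, together 36 mm high, anvil block front left, top at 66, column, and a head over the anvil, 70 wide, top at 166 (ram rod to 196). Origin: on the underside, 130 mm behind the middle of the front edge; -x is the press's front (roughly towards the robot), +y its left, z up. 'Press frame' below: mm in this frame.
- foot_lever (a joint): Small hold-down lever on the left side of the head, rad: 0 raised (points forward and 45 degrees up), 0.9 fully lowered (hard stop, foot on the plate). Starts at 0 to 0.15, stays where it is left (friction, 1.3 N at its knob). Axis along y through press frame (-40, 110, 146). It drives the foot down 18 mm.
- foot_lever_knob (a point): Centre of the black bar knob of the small hold-down lever, 16 mm in diameter, 28 mm long along y, 60 mm from the lever's axis. Press frame (-82, 110, 188) raised, (-100, 110, 140) lowered. Free on its left and above; the head's side is at y = 80. Pressed down from above it lowers.
- catch (a joint): Safety catch on the right, rad: 0 guarding (finger tab upright, tongue across the front of the tall lever's rod, which it stops at about 0.1 rad), 1.2 flipped fully over outward, to the right (hard stop). Starts at 0 to 0.1, stays where it is left (friction, 1.2 N at the tab). Axis along x through press frame y = -95, z = 106. Beyond 0.7 the lever is free.
- catch_tab (a point): Centre of the round black end of the catch's finger tab, 16 mm in diameter, 26 mm long along x, 52 mm from the catch's axis, on a bar 22 x 8 mm. Press frame (-77, -95, 158) guarding, (-77, -143, 125) flipped. From y = -85 to 0 beside it all is open: a finger put there can push it to the right (-y), following it down. Lugs and shaft rise to z = 118.
- pull_lever (a joint): Tall hand lever, rad: 0 at rest (leans back 0.12 rad from upright), 0.62 pulled fully to the front (hard stop). A spring drives it back, 2.5 N at the ball at rest, 6 N when pulled. Axis along y through press frame (20, -45, 61). It drives the ram down 30 mm on to the plate.
- lever_ball: Black ball knob, 32 mm in diameter, on top of the tall hand lever (12 mm rod); origin at its centre, 175 mm from the lever's axis. Press frame (41, -45, 235) at rest, (-64, -45, 215) fully pulled. Can be pinched from above, fingers closing along the press's y (it revolves about that line). Nothing within 70 mm of it is above 176 mm.
- plate_mid (a point): Centre of the loose flat plate, 85 x 40 x 5 mm, lying on the anvil with its length along the press's x, under foot and ram.
- tube_mid (a point): Bystander: centre of an upright dark steel tube, 63 mm in diameter, 85 mm high, standing to the left of the press.
- pin_mid (a point): Bystander: centre of a small lying headed pin, 36 x 25 x 25 mm, in front and to the left of the press.
- bush_mid (a point): Bystander: centre of a lying dark bush, 58 x 38 x 38 mm, in front and to the right of the press.

How it is judged:
By the outcome, as a careful person would: the job done as asked, in the order asked, and still so for the second after the job is handed in, while the arm keeps its last pose, push and grip.
It also fails if it takes over 61 s, if anything falls off the work surface, if the arm or the gripper's body presses on something with over 40 N, if the wrist force passes 120 N, or if a joint passes its speed limit or range.

## Robot

A 7-joint arm with a two-finger parallel gripper is mounted at the origin on a cart in front of the work surface, level with it; the furniture and walls round the work are solid. World frame = base frame: x ahead of the robot, y to its left, z up, the work surface at z = 0. Lengths are in m, angles in rad, forces in N, time in s.
With the tool pointing down it reaches from about 0.35 to 0.9 m from the base axis. Payload 19.9 kg.
Tool frame: the origin (TCP) lies on the centre line of the jaws, within the pads' length; the fingertips stand 19 mm ahead of it and the grasp point (between the pads) is the TCP; z points along the fingers, y is the direction in which the jaws open and shut (so a half turn about z gives the same grasp; the last joint's range is limited). The gripper opens to 94 mm and grips with 3 to 60 N. Pads are 16 mm wide; open, the fingers measure 119 mm over their backs; the gripper's body (75 mm by 177 mm) begins 78 mm behind the grasp point.
Start: joints at [-1.377, 0.417, -0.01, 1.614, 0.005, 1.111, -0.053], TCP at [0.145, 0.608, 0.224] pointing down, gripper open.
Joint ranges: [-2.81, 2.81], [-0.39, 2.02], [-1.27, 1.25], [0.06, 2.57], [-1.19, 4.33], [0.19, 2], [-2.82, 2.82]. Speed limits (rad/s): [1.89, 1.89, 2.39, 2.39, 3.01, 3.01, 3.01].

## Interface

Orientations are given as a unit quaternion [x, y, z, w].
In Python, from cell import r gives the robot as it stands. The module is installed in compiled form; this text tells all that it offers.
- The arm moves only by the tool step_arm, never from a script. Its argument "rows" is a list of rows, each a list of 3 entries, a list of its own where there are three numbers: the shift along the world's x, y, z scaled (see below), then the turn about the world's z scaled (see below), then the gripper's target within -1 to 1 (fully open at 1, half-way at 0, shut at -1). A call has 1 to 5 rows; each row shifts and turns the commanded pose from where the row before left it; what a row does not reach is not made up. The controller multiplies each number of a shift by 150 mm and each number of a turn by 0.5 rad. A row lasts 1/10 s, in which the tool goes at most 50 mm and 8.59 degrees, less where a joint would pass 70% of its speed; a pose out of reach is approached as far as the arm can. A call with a number of a shift or a turn outside -1 to 1 is refused whole. A call with a gripper value outside its range is refused whole. The fingers move at their own pace and stop on an object; "force" is the grip in N (left out, the last holds). Time passes only in rows, so rows that do not move let the fingers close. It gives the time, the measured TCP pose, the force and the opening at its end, in the units of the state.
- r.get_obs(): the state, without advancing time (a new reading comes with each control period).
- r.get_image(name): name is "scene" or "top" or "wrist"; returns a dict with "img" (420x560x3 uint8, red, green, blue), "fx", "fy", "cx", "cy" (pixels), "eye" and "orientation" of the camera in the world. Camera axes: x right, y down, z forward; pixel columns grow to the right and rows downward; lengths in m; the calibration is good to about 2 mm. A picture is of the moment at which its call begins. There is no depth.
- r.finish_job(): hands the job in, once; it reports no verdict.
The state is a dict: "clock": time; "joint_positions": joint angles; "qvel": joint speeds; "joint_efforts": joint torques, N m; "tcp_pos": TCP position; "tool_rot": TCP orientation; "force": force on the tool from outside, world axes, zero at the start; "torque": the same for the moment, N m; "grip_width": finger opening in m.
Only numpy, scipy, OpenCV 4.12 (cv2) and the standard library are available. Lean on these libraries where they do the work, as an engineer would, in place of code of your own. Each camera call takes 0.05 s, during which the arm holds its last target.

## Working session

There is one attempt and no reset: what is moved stays moved. The work goes in short steps, Python scripts to look and compute and a tool call to move; the robot and the scene stay as the last step left them, time stands still between calls to the robot, and variables do not carry over. Pictures are saved under pics/ and viewed, and the job is handed in when it is done.

Besides the shell and the picture viewer there is one more tool, called after "Request:" by a JSON object that holds its "method" and its "body", one argument or row to a line. step_arm: Moves the arm, as the interface text tells. Its arguments: {"type":"object","properties":{"rows":{"type":"array"},"force":{"type":"number"}},"required":["rows"]}

```bash
mkdir -p pics; python3 - <<'E'
from cell import r
import cv2,json
o=r.get_obs();print(o)
for n in("scene","top","wrist"):
    d=r.get_image(n);cv2.imwrite(f"pics/{n}0.png",d["img"][:,:,::-1])
    print(n,{k:v for k,v in d.items() if k!="img"})
E
```

```text
{'clock': 0.0, 'joint_positions': array([-1.37753073,  0.41800217, -0.01030658,  1.61415683,  0.00467986,
        1.11069785, -0.0530013 ]), 'qvel': array([ 7.83210385e-05, -1.73719394e-04, -3.35104185e-04, -8.20711442e-04,
       -5.18714449e-05,  1.55231336e-03,  1.21740481e-03]), 'joint_efforts': array([-1.22468555e-04, -8.51253104e+01,  6.38867654e-01, -4.25998414e+01,
       -4.89029742e-02,  1.86560350e-02,  1.52138173e-04]), 'tcp_pos': array([0.14530617, 0.60751487, 0.22381495]), 'tool_rot': array([ 1.17112807e-01,  9.93118425e-01, -6.19005537e-04, -3.64664277e-05]), 'force': array([ 0.0059002 , -0.03050076, -0.8029687 ]), 'torque': array([ 0.05542788, -0.00780147,  0.0046171 ]), 'grip_width': 0.09402786558204108}
scene {'fx': 482.2504592774506, 'fy': 482.2504592774506, 'cx': 276.1897105568791, 'cy': 207.52260388155855, 'eye': array([-0.27137256, -0.52331644,  0.99022646]), 'orientation': array([ 0.80484582, -0.4151912 ,  0.19904405, -0.37446086])}
top {'fx': 496.9059518200743, 'fy': 496.9059518200743, 'cx': 278.1741679673822, 'cy': 214.71897823865473, 'eye': array([0.36291511, 0.00647381, 1.52353894]), 'orientation': array([-0.69664734,  0.71413696, -0.04292152,  0.05337265])}
wrist {'fx': 321.75519859055606, 'fy': 321.75519859055606, 'cx': 278.7401532250844, 'cy': 215.07792401544043, 'eye': array([0.07183145, 0.62450852, 0.38326751]), 'orientation': array([0.7783929 , 0.61428787, 0.07939263, 0.10223365])}
```

View pics/scene0.png

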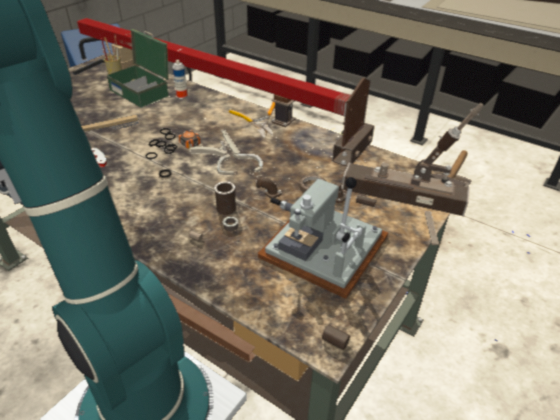

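View pics/top0.png

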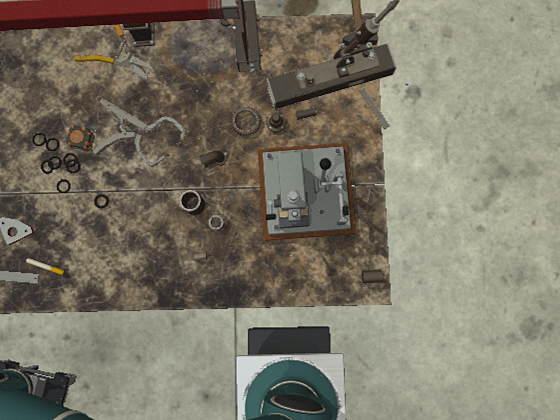

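The scene view shows the press at about (325,235). In the top view it is at about (307,192), front side down, with the ball at (325,163), the catch tab near (346,211) and the foot knob near (271,216). I'll enlarge these areas to measure them.

```bash
python3 - <<'E'
import cv2
a=cv2.imread("pics/top0.png")[135:250,250:365];cv2.imwrite("pics/top0z.png",cv2.resize(a,None,fx=5,fy=5,interpolation=cv2.INTER_CUBIC))
a=cv2.imread("pics/scene0.png")[165:300,250:400];cv2.imwrite("pics/scene0z.png",cv2.resize(a,None,fx=5,fy=5,interpolation=cv2.INTER_CUBIC)[:600,:])
E
```

```text
(no output)
```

View pics/top0z.png

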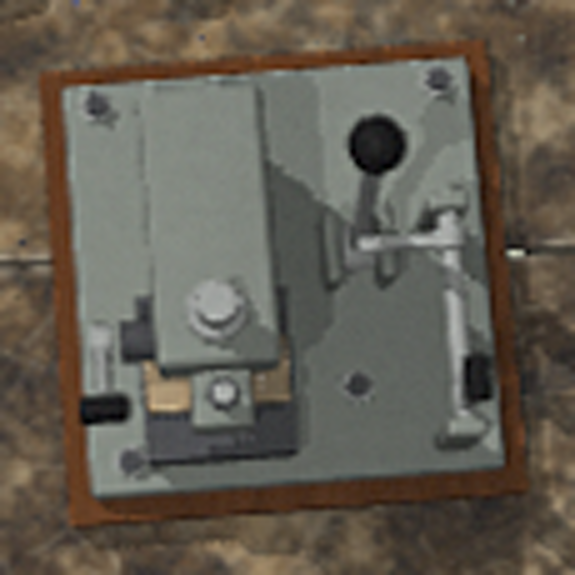

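View pics/scene0z.png

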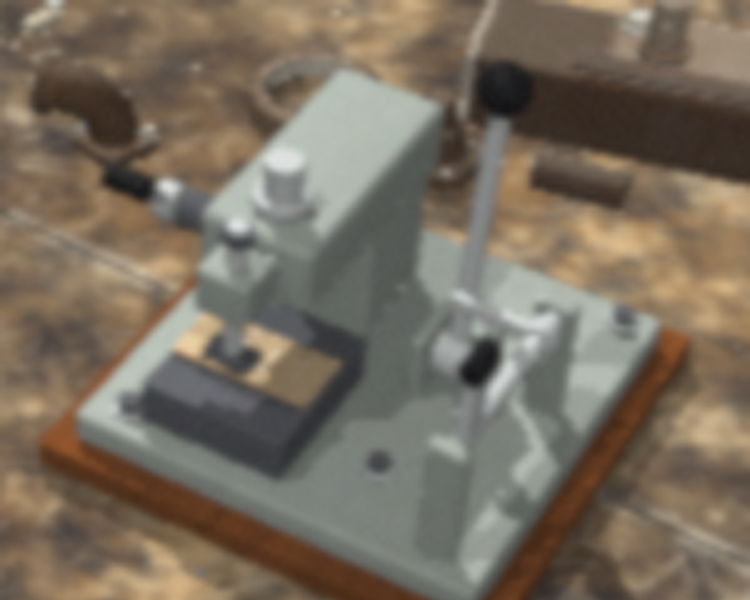

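The catch tab sits at top-zoom (478,378) and scene-zoom (480,360). The foot knob is at (105,408) and (128,182), and the ball at (376,145) and (506,88). I'll fit the press pose and the joint angles from these.

```bash
cat > h.py <<'E'
import numpy as np
from scipy.spatial.transform import Rotation as R
from scipy.optimize import least_squares
CAM={"scene":(482.25,276.19,207.5226,[-0.27137256,-0.52331644,0.99022646],[0.80484582,-0.4151912,0.19904405,-0.37446086]),
"top":(496.906,278.174,214.719,[0.36291511,0.00647381,1.52353894],[-0.69664734,0.71413696,-0.04292152,0.05337265])}
def proj(c,P):
    f,cx,cy,e,q=CAM[c];p=R.from_quat(q).inv().apply(np.atleast_2d(P)-e)
    return np.c_[f*p[:,0]/p[:,2]+cx,f*p[:,1]/p[:,2]+cy]
def foot(a):return np.array([-40-60*np.cos(np.pi/4-a),110,146+60*np.sin(np.pi/4-a)])/1e3
def tab(c):return np.array([-77,-95-52*np.sin(c),106+52*np.cos(c)])/1e3
def ball(p):
    t=0.12-p;return np.array([20+175*np.sin(t),-45,61+175*np.cos(t)])/1e3
def W(P,x,y,w):return R.from_euler('z',w).apply(np.atleast_2d(P))+[x,y,0]
E
python3 - <<'E'
from h import *
z=lambda p,o:(np.array(p)+.5)/5-.5+np.array(o)
T=np.array([z(p,(250,135)) for p in[(376,145),(105,408),(478,378)]])
S=np.array([z(p,(250,165)) for p in[(506,88),(128,182),(480,360)]])
B=np.array([z(p,(250,135)) for p in[(42,73),(485,42),(525,490),(70,523)]])
def res(v):
    x,y,w,a,c=v
    P=W([ball(0),foot(a),tab(c)],x,y,w)
    r=[proj("top",P)-T,proj("scene",P)-S]
    return np.r_[np.concatenate(r).ravel()]
for s in[(0.6,-0.05,0.05,0.05,0.05)]:
    k=least_squares(res,s);print(k.x);print(res(k.x).reshape(-1,2).round(2))
x,y,w=k.x[:3]
C=W([[s*1e-3,t*1e-3,.018] for s,t in[(150,142),(150,-142),(-130,-142),(-130,142)]],x,y,w)
print(proj("top",C)-B)
print(W([ball(0),foot(k.x[3]),tab(k.x[4])],x,y,w))
# wrist camera offset in tool
q=R.from_quat([.1171,.99312,-.000619,0]);print(q.inv().apply(np.array([0.07183145,0.62450852,0.38326751])-[0.1453,.6075,.2238]), q.as_matrix())
E
```

```text
[ 0.6309479  -0.06160299  0.04332159  0.04015016  0.04027151]
[[ 0.53 -0.14]
 [ 0.05  0.29]
 [ 0.14  0.01]
 [-0.12 -0.4 ]
 [-0.24 -0.33]
 [-0.1  -0.1 ]]
[[-0.76931502  0.86268787]
 [ 1.64169772  0.72218149]
 [ 1.59169046  0.50120609]
 [-0.7327373   0.28185332]]
[[ 0.67380798 -0.10478732  0.23474151]
 [ 0.54216773  0.04465181  0.18668925]
 [ 0.55822507 -0.16194017  0.15795784]]
[ 0.07538656 -0.00074196 -0.15947765] [[-9.72575183e-01  2.32588674e-01 -1.44969782e-04]
 [ 2.32588674e-01  9.72574417e-01 -1.22948240e-03]
 [-1.44969782e-04 -1.22948240e-03 -9.99999234e-01]]
```

Request:
{"method": "step_arm", "body": {
  "rows": [
    [[0.165,-0.235,0.02],0.11,-1],
    [[0.165,-0.235,0.02],0.11,-1],
    [[0.165,-0.235,0.02],0.11,-1],
    [[0.165,-0.235,0.02],0.11,-1],
    [[0.165,-0.235,0.02],0.12,-1]
  ],
  "force": 10
}}

```text
clock: 0.65
tcp_pos: [0.2699, 0.4299, 0.2394]
tool_rot: [-0.024, 1.0, -0.0, -0.0]
force: [1.4, -0.0, 0.5]
grip_width: 0.057
```

Request:
{"method": "step_arm", "body": {
  "rows": [
    [[0.165,-0.235,0.02],0,-1],
    [[0.165,-0.235,0.02],0,-1],
    [[0.165,-0.235,0.02],0,-1],
    [[0.165,-0.235,0.02],0,-1],
    [[0.165,-0.235,0.02],0,-1]
  ]
}}

```text
clock: 1.15
tcp_pos: [0.3936, 0.2537, 0.2546]
tool_rot: [-0.023, 1.0, 0.0, 0.0]
force: [1.4, 1.4, 0.5]
grip_width: 0.0175
```

Request:
{"method": "step_arm", "body": {
  "rows": [
    [[0.165,-0.235,0.02],0,-1],
    [[0.165,-0.235,0.02],0,-1],
    [[0.1,-0.15,0.02],0,-1],
    [[0,0,0],0,-1],
    [[0,0,0],0,-1]
  ]
}}

```text
clock: 1.65
tcp_pos: [0.4572, 0.1623, 0.2632]
tool_rot: [-0.022, 1.0, -0.0, -0.0]
force: [0.1, -0.1, 0.4]
grip_width: 0.0003
```

Request:
{"method": "step_arm", "body": {
  "rows": [
    [[0.19,-0.26,0],0,-1],
    [[0.19,-0.26,0],0,-1],
    [[0.19,-0.26,0],0,-1],
    [[0,0,0],0,-1]
  ]
}}

```text
clock: 2.05
tcp_pos: [0.5447, 0.0413, 0.2631]
tool_rot: [-0.02, 1.0, -0.001, 0.0]
force: [-0.9, 1.5, -0.3]
grip_width: 0.0
```

```bash
cat > look.py <<'E'
import sys,cv2
from cell import r
from h import *
n=sys.argv[1]
d=r.get_image("wrist");f=d["fx"];im=np.ascontiguousarray(d["img"][:,:,::-1]);
CAM["wrist"]=(f,d["cx"],d["cy"],d["eye"],d["orientation"])
x,y,w=0.63095,-.0616,.04332
a,c,p=[float(v) for v in sys.argv[2:5]]
for nm,P in(("foot",foot(a)),("tab",tab(c)),("ball",ball(p))):
    uv=proj("wrist",W(P,x,y,w))[0];print(nm,uv.round(1))
    cv2.drawMarker(im,tuple(int(t) for t in uv.round()),(0,0,255),cv2.MARKER_CROSS,8,1)
cv2.imwrite(f"pics/{n}.png",cv2.resize(im,None,fx=1.4,fy=1.4))
t=r.get_image("top");cv2.imwrite(f"pics/{n}t.png",cv2.resize(t["img"][135:250,250:365,::-1],None,fx=5,fy=5,interpolation=cv2.INTER_CUBIC))
o=r.get_obs();print(o["tcp_pos"],o["force"],o["clock"])
E
python3 look.py a 0.04 0.04 0
```

```text
foot [284.3 228.6]
tab [ 43.3 227. ]
ball [ 70.8 413.9]
[0.54269965 0.04593861 0.26287595] [-0.02898241 -0.41085639 -0.06188192] 2.15
```

View pics/a.png

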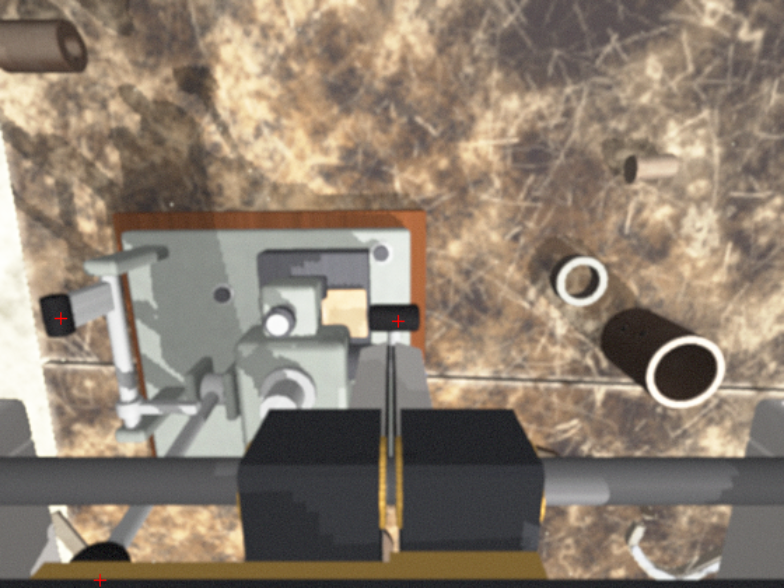

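The wrist view confirms the fit. The foot knob is at (395,318), predicted (398,320), and the catch tab at (57,315), predicted (61,318). Next I lower onto the knob.

Request:
{"method": "step_arm", "body": {
  "rows": [
    [[0,0,-0.15],0,-1],
    [[0,0,-0.14],0,-1],
    [[-0.01,0,-0.04],0,-1],
    [[-0.03,0,-0.04],0,-1],
    [[-0.02,0,-0.04],0,-1]
  ]
}}

```text
clock: 2.65
tcp_pos: [0.5329, 0.0471, 0.202]
tool_rot: [-0.024, 1.0, 0.0, -0.0]
force: [-2.8, 0.2, 2.9]
grip_width: 0.0002
```

Request:
{"method": "step_arm", "body": {
  "rows": [
    [[-0.02,0,-0.04],0,-1],
    [[-0.015,0,-0.05],0,-1],
    [[-0.015,0,-0.05],0,-1],
    [[-0.007,0,-0.05],0,-1]
  ]
}}

```text
clock: 3.05
tcp_pos: [0.5251, 0.0456, 0.1728]
tool_rot: [-0.023, 1.0, 0.0, 0.0]
force: [-1.4, 0.7, 1.4]
grip_width: 0.0005
```

Request:
{"method": "step_arm", "body": {
  "rows": [
    [[0,0,-0.02],0,-1],
    [[0,0,-0.02],0,-1],
    [[0,0,0],0,-1]
  ]
}}

```text
clock: 3.35
tcp_pos: [0.5254, 0.0452, 0.1671]
tool_rot: [-0.023, 1.0, -0.0, -0.0]
force: [0.1, 1.0, -0.2]
grip_width: 0.0004
```

Request:
{"method": "step_arm", "body": {
  "rows": [
    [[0,0,-0.015],0,-1],
    [[0,0,0],0,-1]
  ]
}}

```text
clock: 3.55
tcp_pos: [0.5257, 0.0452, 0.1657]
tool_rot: [-0.023, 1.0, 0.0, 0.0]
force: [-2.9, -0.8, 9.5]
grip_width: 0.0005
```

Request:
{"method": "step_arm", "body": {
  "rows": [
    [[0,0,-0.01],0,-1],
    [[0,0,0],0,-1]
  ]
}}

```text
clock: 3.75
tcp_pos: [0.5259, 0.0452, 0.165]
tool_rot: [-0.022, 1.0, 0.0, 0.001]
force: [-8.1, -0.9, 24.6]
grip_width: 0.0006
```

```bash
python3 look.py b 0.9 0.04 0
```

```text
foot [277.7 257.6]
tab [-80.2 306. ]
ball [-73.4 636.3]
[0.52585205 0.04523408 0.16505417] [-8.6817501 -1.2284754 23.9863188] 3.85
```

View pics/b.png

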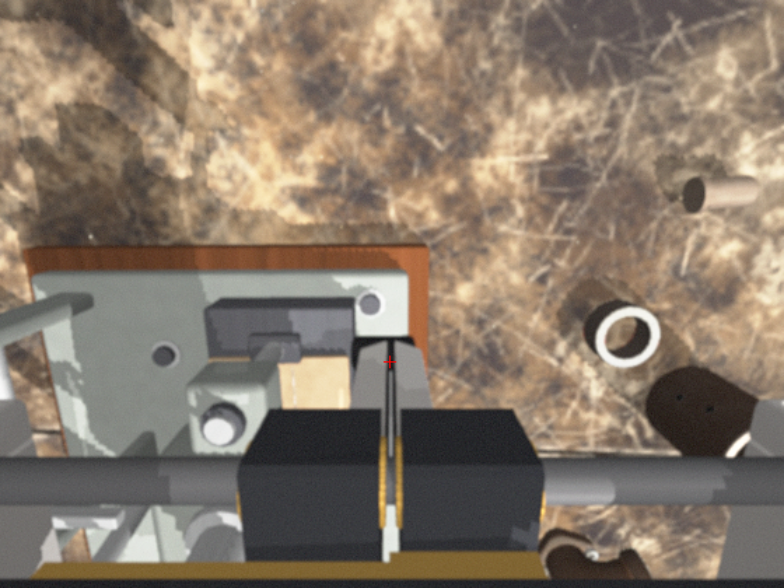

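The force climbed to 24 N with z stalled at 165 mm. That matches the predicted lowered knob, and the image shows the foot on the plate. Next I retract and go beside the catch.

Request:
{"method": "step_arm", "body": {
  "rows": [
    [[0,0,0.2],0,-1],
    [[0,0,0.3],0,-1],
    [[0.03,-0.2,0.05],0,-1],
    [[0.06,-0.29,0],0,-1],
    [[0.06,-0.29,0],0,-1]
  ]
}}

```text
clock: 4.35
tcp_pos: [0.5483, -0.0727, 0.247]
tool_rot: [-0.023, 1.0, 0.0, 0.001]
force: [1.0, 0.5, 0.0]
grip_width: 0.0001
```

Request:
{"method": "step_arm", "body": {
  "rows": [
    [[0.055,-0.29,0],0,-1],
    [[0,-0.1,0],0,-1],
    [[0,0,0],0,-1],
    [[0,0,0],0,-1]
  ]
}}

```text
clock: 4.75
tcp_pos: [0.5561, -0.1294, 0.246]
tool_rot: [-0.023, 1.0, 0.0, -0.0]
force: [-0.1, -0.0, -0.4]
grip_width: 0.0005
```

```bash
python3 look.py c 0.9 0.04 0
```

```text
foot [486.7 196.1]
tab [239.1 227.8]
ball [308.6 430.9]
[ 0.55623258 -0.12860193  0.24613845] [ 0.43946961  0.47979029 -0.2075261 ] 4.85
```

View pics/c.png

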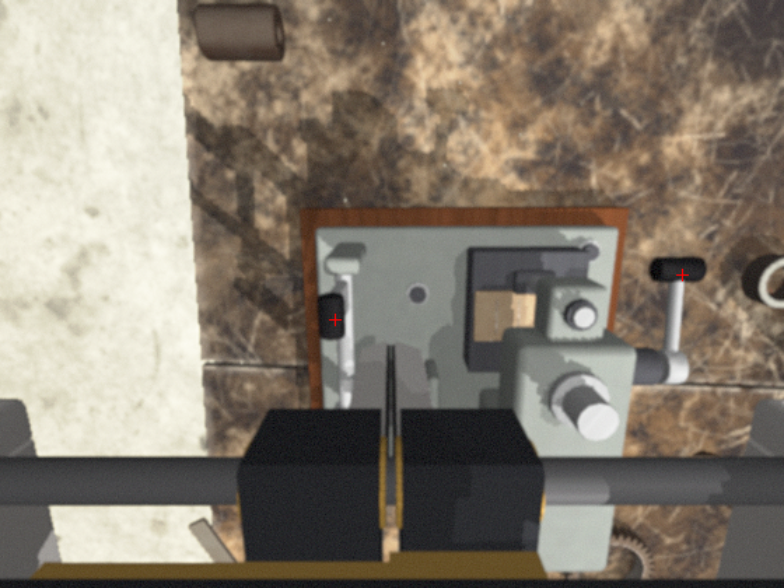

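The tab is at (332,316) and predicted at (335,319). The foot knob stayed down, at (678,269). I now descend beside the tab and push it outward.

Request:
{"method": "step_arm", "body": {
  "rows": [
    [[0,0,-0.27],0,-1],
    [[0,0,-0.27],0,-1],
    [[0,0,0],0,-1],
    [[0,-0.05,0],0,-1],
    [[0,-0.05,0],0,-1]
  ]
}}

```text
clock: 5.35
tcp_pos: [0.5572, -0.1456, 0.1674]
tool_rot: [-0.023, 1.0, -0.0, 0.001]
force: [0.2, 1.9, 1.4]
grip_width: 0.0004
```

Request:
{"method": "step_arm", "body": {
  "rows": [
    [[0,-0.06,0],0,-1],
    [[0,-0.06,0],0,-1],
    [[0,-0.06,0],0,-1]
  ]
}}

```text
clock: 5.65
tcp_pos: [0.5562, -0.1731, 0.1658]
tool_rot: [-0.022, 1.0, -0.0, 0.0]
force: [0.7, 1.7, 0.6]
grip_width: 0.0005
```

Request:
{"method": "step_arm", "body": {
  "rows": [
    [[0,-0.04,-0.01],0,-1],
    [[0,-0.04,-0.03],0,-1],
    [[0,-0.04,-0.02],0,-1],
    [[0,-0.04,-0.02],0,-1],
    [[0,0,0],0,-1]
  ]
}}

```text
clock: 6.15
tcp_pos: [0.5557, -0.1971, 0.1526]
tool_rot: [-0.022, 1.0, -0.0, -0.0]
force: [0.0, -0.1, 0.7]
grip_width: 0.0006
```

```bash
python3 look.py d 0.9 1.2 0
```

```text
foot [709.1 234.8]
tab [261.6 261.5]
ball [503.9 655.6]
[ 0.55598543 -0.19635302  0.15304944] [1.32512946 0.50100368 0.94505241] 6.25
```

View pics/d.png

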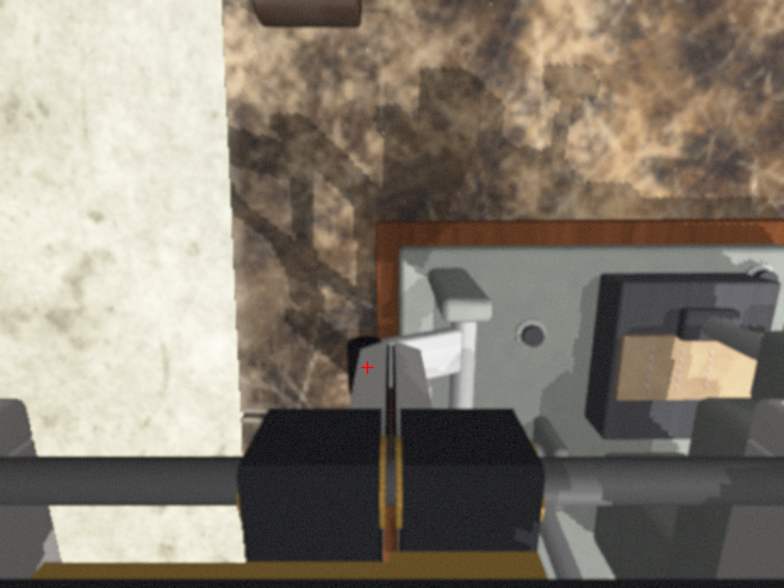

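The catch is almost over, with the tab just left of the fingertip. I'll finish by pushing outward and down.

Request:
{"method": "step_arm", "body": {
  "rows": [
    [[0,-0.04,-0.01],0,-1],
    [[0,-0.01,-0.015],0,-1],
    [[0,0,0],0,-1]
  ]
}}

```text
clock: 6.55
tcp_pos: [0.5564, -0.2037, 0.15]
tool_rot: [-0.023, 1.0, 0.0, 0.0]
force: [-3.5, 5.2, 12.0]
grip_width: 0.0006
```

Request:
{"method": "step_arm", "body": {
  "rows": [
    [[0,0,-0.01],0,-1],
    [[0,0,-0.005],0,-1],
    [[0,0,0],0,-1]
  ]
}}

```text
clock: 6.85
tcp_pos: [0.5566, -0.204, 0.1491]
tool_rot: [-0.023, 1.0, 0.0, 0.001]
force: [-10.2, 5.3, 32.5]
grip_width: 0.0003
```

The force rose to 32 N with no further motion, so the catch is at its stop. I retract, open and move towards the ball.

Request:
{"method": "step_arm", "body": {
  "rows": [
    [[0,0,0.2],0,-1],
    [[0,0,0.3],0,-1],
    [[0,0,0.3],0,0.3],
    [[0,0,0.12],0,1],
    [[0,0,0],0,1]
  ]
}}

```text
clock: 7.35
tcp_pos: [0.557, -0.2044, 0.288]
tool_rot: [-0.023, 1.0, -0.001, 0.002]
force: [-0.5, 0.2, -0.2]
grip_width: 0.021
```

```bash
python3 look.py e 0.9 1.2 0
```

```text
foot [537.2 189.3]
tab [275.8 207.9]
ball [398. 385.]
[ 0.5559414  -0.20367593  0.28470463] [ 0.04648509 -0.36054106 -0.90374136] 7.45
```

View pics/e.png

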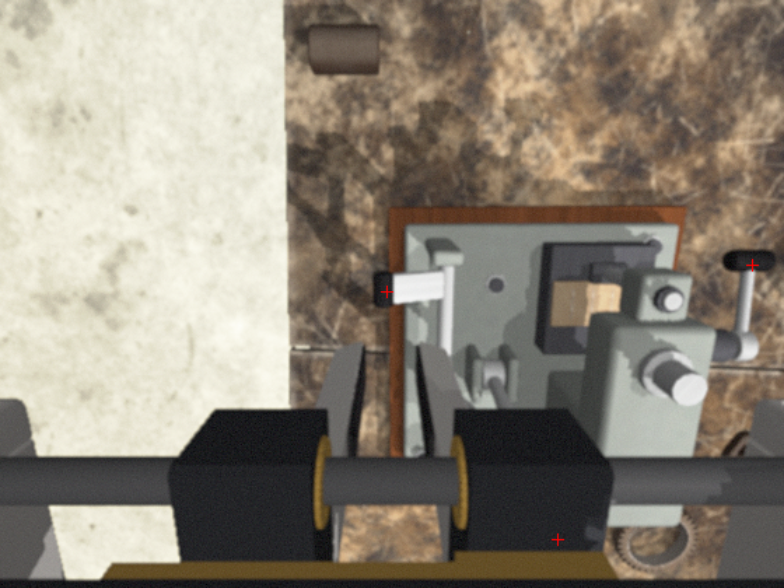

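The tab is at (383,288), against (386,291) predicted for 1.2 rad. That is the same 3-pixel bias as before, so the catch is fully over. Next I go above the ball.

Request:
{"method": "step_arm", "body": {
  "rows": [
    [[0.195,0.163,0.02],0,1],
    [[0.195,0.163,0],0,1],
    [[0.195,0.163,0],0,1],
    [[0.195,0.163,0],0,1],
    [[0,0,0],0,1]
  ]
}}

```text
clock: 7.95
tcp_pos: [0.6753, -0.101, 0.285]
tool_rot: [-0.025, 1.0, 0.001, -0.002]
force: [-0.2, -0.4, -0.9]
grip_width: 0.0692
```

Request:
{"method": "step_arm", "body": {
  "rows": [
    [[0,0,0],0,1],
    [[0,0,0],0,1],
    [[0,0,0],0,1]
  ]
}}

```text
clock: 8.25
tcp_pos: [0.6724, -0.107, 0.2881]
tool_rot: [-0.022, 1.0, -0.0, -0.0]
force: [0.3, 0.2, 0.2]
grip_width: 0.0922
```

```bash
python3 look.py f 0.9 1.2 0; python3 -c "
from cell import r;print(r.get_obs()['grip_width'])"
```

```text
foot [459.2  54.8]
tab [176.8  84.6]
ball [282.8 243.6]
[ 0.67265881 -0.10658348  0.28836321] [-0.71533297 -0.37816445  0.70371211] 8.35
0.09397377093549762
```

View pics/f.png

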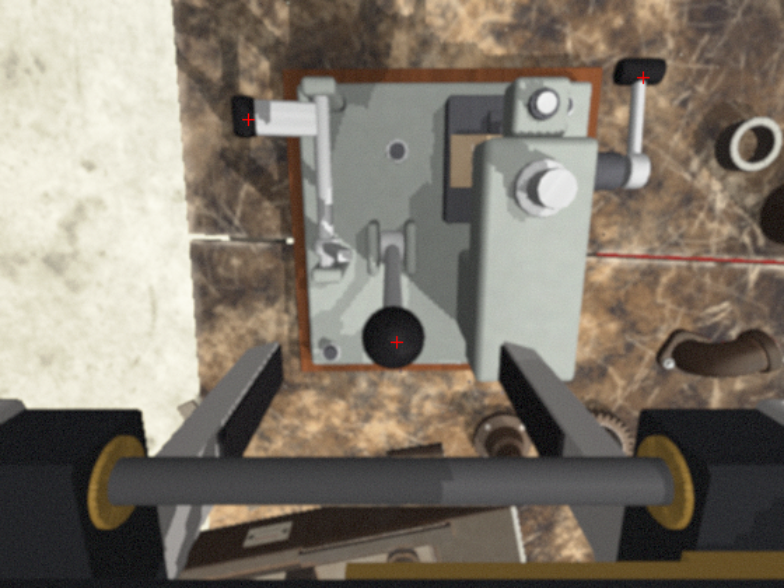

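The ball is at (393,337), centred between the jaws, so I descend and grip.

Request:
{"method": "step_arm", "body": {
  "rows": [
    [[0,0,-0.15],0,1],
    [[0,0,-0.15],0,1],
    [[0,0,-0.06],0,1],
    [[0,0,0],0,-0.4],
    [[0,0,0],0,-0.4]
  ],
  "force": 35
}}

```text
clock: 8.85
tcp_pos: [0.6734, -0.1061, 0.2352]
tool_rot: [-0.022, 1.0, -0.0, 0.0]
force: [-0.1, -0.8, 0.7]
grip_width: 0.0813
```

Request:
{"method": "step_arm", "body": {
  "rows": [
    [[0,0,0],0,-1],
    [[0,0,0],0,-1],
    [[0,0,0],0,-1],
    [[0,0,0],0,-1],
    [[0,0,0],0,-1]
  ]
}}

```text
clock: 9.35
tcp_pos: [0.6731, -0.1058, 0.2343]
tool_rot: [-0.023, 1.0, -0.0, 0.0]
force: [-0.7, -0.3, -0.6]
grip_width: 0.0415
```

Request:
{"method": "step_arm", "body": {
  "rows": [
    [[0,0,0],0,-1],
    [[0,0,0],0,-1],
    [[0,0,0],0,-1],
    [[0,0,0],0,-1]
  ]
}}

```text
clock: 9.75
tcp_pos: [0.6731, -0.1058, 0.2342]
tool_rot: [-0.023, 1.0, -0.0, 0.0]
force: [-0.7, 0.5, 0.2]
grip_width: 0.0305
```

```bash
python3 look.py g 0.9 1.2 0; python3 - <<'E'
from h import *
w=.04332
B=W([ball(p) for p in np.linspace(0,.62,11)],0,0,w)
print((np.diff(B,axis=0)/.15).round(4))
E
```

```text
foot [498.9  37. ]
tab [154.1  73.9]
ball [281.8 276.6]
[ 0.67310796 -0.10582744  0.23417312] [0.49860299 0.94568808 0.35748291] 9.85
[[-0.072  -0.0031  0.0064]
 [-0.0722 -0.0031  0.002 ]
 [-0.0722 -0.0031 -0.0025]
 [-0.0719 -0.0031 -0.007 ]
 [-0.0713 -0.0031 -0.0115]
 [-0.0705 -0.0031 -0.0159]
 [-0.0694 -0.003  -0.0202]
 [-0.068  -0.0029 -0.0245]
 [-0.0664 -0.0029 -0.0286]
 [-0.0645 -0.0028 -0.0327]]
```

View pics/g.png

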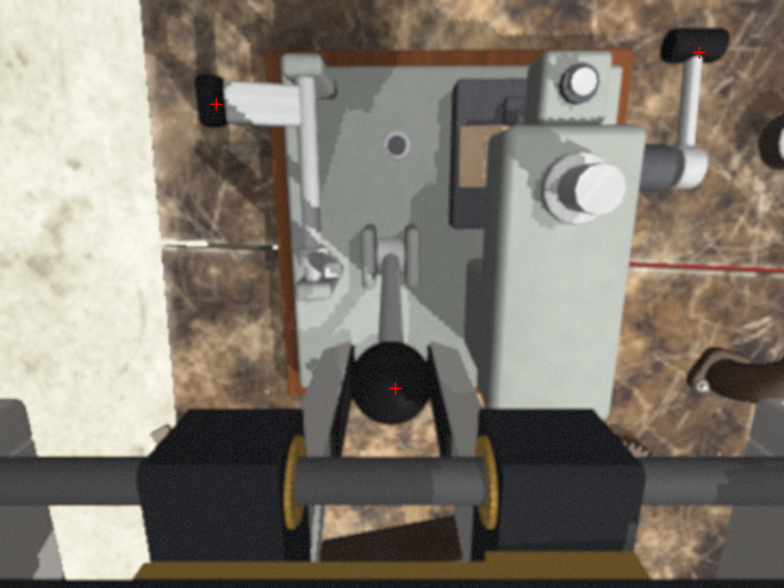

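The ball is held at 30.5 mm opening. Now I pull it along the arc.

Request:
{"method": "step_arm", "body": {
  "rows": [
    [[-0.072,-0.003,0.006],0,-1],
    [[-0.072,-0.003,0.002],0,-1],
    [[-0.072,-0.003,-0.0025],0,-1],
    [[-0.072,-0.003,-0.007],0,-1],
    [[-0.071,-0.003,-0.0115],0,-1]
  ]
}}

```text
clock: 10.35
tcp_pos: [0.6182, -0.1084, 0.2322]
tool_rot: [-0.023, 1.0, -0.0, 0.0]
force: [5.2, -1.4, -4.3]
grip_width: 0.0305
```

Request:
{"method": "step_arm", "body": {
  "rows": [
    [[-0.0705,-0.003,-0.016],0,-1],
    [[-0.069,-0.003,-0.02],0,-1],
    [[-0.068,-0.003,-0.0245],0,-1],
    [[-0.066,-0.003,-0.0285],0,-1],
    [[0,0,0],0,-1]
  ]
}}

```text
clock: 10.85
tcp_pos: [0.5769, -0.1104, 0.2186]
tool_rot: [-0.022, 1.0, -0.0, 0.0]
force: [7.7, -3.7, -4.2]
grip_width: 0.0304
```

Request:
{"method": "step_arm", "body": {
  "rows": [
    [[-0.045,-0.002,-0.022],0,-1],
    [[-0.02,0,-0.01],0,-1],
    [[0,0,0],0,-1]
  ]
}}

```text
clock: 11.15
tcp_pos: [0.5683, -0.1108, 0.2142]
tool_rot: [-0.022, 1.0, -0.0, 0.001]
force: [9.0, -4.4, -5.1]
grip_width: 0.0304
```

Request:
{"method": "step_arm", "body": {
  "rows": [
    [[-0.015,0,-0.007],0,-1],
    [[0,0,0],0,-1],
    [[0,0,0],0,-1]
  ]
}}

```text
clock: 11.45
tcp_pos: [0.5676, -0.1108, 0.2139]
tool_rot: [-0.023, 1.0, -0.001, 0.003]
force: [16.4, -4.6, -3.9]
grip_width: 0.0303
```

The tool has stalled at the expected position, x 0.568 m, z 0.214 m, with 16 N against the 6 N spring. I'll check with pictures.

```bash
python3 look.py i 0.9 1.2 0.62; python3 - <<'E'
from cell import r
import cv2
d=r.get_image("scene")["img"][165:300,250:400,::-1];cv2.imwrite("pics/is.png",cv2.resize(d,None,fx=4,fy=4,interpolation=cv2.INTER_CUBIC))
E
```

```text
foot [492.9 187.9]
tab [158.1 212. ]
ball [282.6 278. ]
[ 0.56761025 -0.11086047  0.21388858] [17.17343286 -4.42147151 -4.94195824] 11.55
```

View pics/i.png

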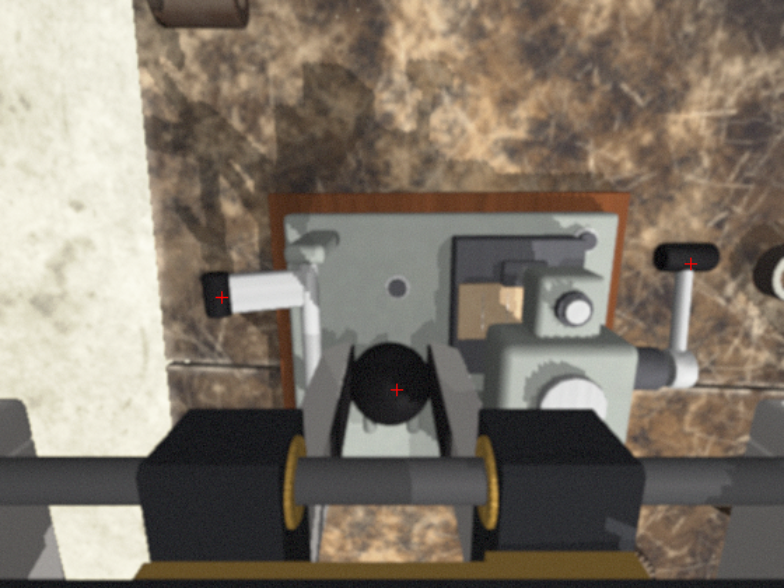

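View pics/is.png

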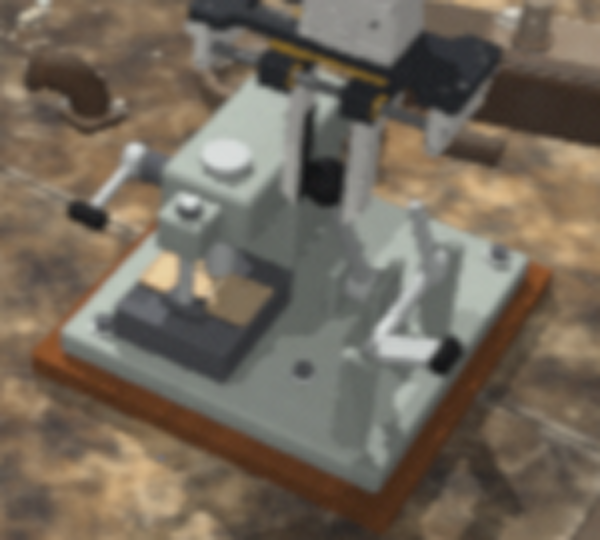

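```bash
python3 - <<'E'
from cell import r
o=r.get_obs();print(o["clock"],o["tcp_pos"],o["force"],o["grip_width"])
E
```

```text
11.6 [ 0.56760546 -0.11083668  0.21388718] [17.19864506 -4.68883246 -3.43270098] 0.030427448159462432
```

Everything is in place. The ball is at (390,384), against (396,389) predicted at full pull, and the ram rod is down. The foot knob is at (686,257) and the catch tab at (216,294), both at their end positions. I'll hold briefly to check stability, then hand in.

Request:
{"method": "step_arm", "body": {
  "rows": [
    [[0,0,0],0,-1],
    [[0,0,0],0,-1],
    [[0,0,0],0,-1],
    [[0,0,0],0,-1],
    [[0,0,0],0,-1]
  ]
}}

```text
clock: 12.1
tcp_pos: [0.5676, -0.1108, 0.2139]
tool_rot: [-0.023, 1.0, -0.001, 0.003]
force: [16.7, -5.7, -3.5]
grip_width: 0.0305
```

```bash
python3 - <<'E'
from cell import r
o=r.get_obs();print(o["clock"],o["tcp_pos"],o["force"],o["grip_width"])
print(r.finish_job())
E
```

```text
12.1 [ 0.56759875 -0.11083835  0.21389419] [16.7040716  -5.66089664 -3.50315869] 0.030504338188172647
the job is handed in; nothing more can be done
None
```

I did all three steps in the order asked and handed the job in at 12.1 s, with the gripper still holding the tall lever fully forward.

- **Hold-down lever:** pushed down until it stopped, at 24 N with the fingertips at the expected height. Later pictures show its knob still down and the foot on the plate.
- **Safety catch:** flipped outward until it stopped, at 32 N. The tab sits where 1.2 rad predicts.
- **Tall lever:** pinched by the ball with 35 N and pulled to its front stop, within about 2 mm of the predicted position. The pull reads about 17 N against the 6 N spring. Position and grip stayed steady for the last half second, and the ram is down.

No check failed. The knob, tab and ball all appeared 2–4 pixels (about 1.5 mm) off their predicted spots in the wrist camera, which is within its calibration. I did not measure the plate for movement. It shows no visible shift in the pictures, and I did not touch the loose parts.

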